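Dock the tray and probe the dish lid

TASK

Slide the tray with its lidded dish along the worktop into the low steel cradle until it is fully home, with the dish still standing on it. Then take the probe thermometer out of its leaning stand and hold it upright with its foot inside the small raised ring on the dish's lid, pressed gently so that the sprung tip is about half way in. Finish while holding it there, and leave the other things on the worktop alone.

Things in the scene. Friction and masses are not known exactly. Their poses are not given: they have to be found in the camera images.
- cradle: Fixed low steel frame, no floor: two rails 26 mm high, 176 mm apart inside, from 85 mm before to 100 mm past the origin, a stop bar at the far end, flared wings at the open end (220 mm wide, 135 mm before the origin); lips along the rails reach 12 mm inward, 22 mm above the worktop. Origin on the worktop, x from open end to stop bar, z up. With the tray home, tray frame = this frame.
- tray: Shallow aluminium tray 190 mm long (x) by 170 mm wide (y) over its rim, 16 mm high, floor 4 mm thick, 0.35 kg; slides on the worktop, 3 mm play each side between the cradle's rails, rim under the lips. Origin: centre of the underside. x points away from the handle, to the end that enters first.
- tray_grip (a point): Centre of the tray's handle: a black bar 12 mm thick (tray x), 100 mm long (tray y), 22 mm high, its centre 50 mm above the tray's underside and 140 mm from the tray's origin on the -x side, 39 mm out from the rim; carried by two thin struts near its ends (90 mm apart).
- dish: Round white ceramic dish 130 mm across with a lid that is fixed to it, loose on the tray floor, 0.4 kg. Origin: centre of its underside. The lid's flat top is 52 mm above it; a central knob 26 mm across rises to 74 mm. Two small ears stick out on either side, to 75 mm from the centre (dish y).
- spot (a point): The marked spot: centre of a small raised ring on the lid (25 mm inside, 33 mm outside, 2.5 mm high), on the lid's flat top 38 mm from the dish's centre along the dish's x axis; the dish may be turned any way.
- stand: Fixed grey stand, foot 110 by 84 mm, with a round cup (41 mm outside, 31 mm inside, 26 mm deep) that leans 20 degrees (0.35 rad) from vertical, its mouth towards the stand's -x side, the robot's side. Origin on the worktop; the cup's ledge, on which the probe handle sits, is 100 mm above it.
- probe: Probe thermometer, 82 g, leaning in the stand's cup. Black round handle 28 mm across, 100 mm long; origin: centre of its lower end, z along the handle to its top. The lower 26 mm are in the cup: grip about 70 mm above the origin, draw out along its own axis by 110 mm or more. Below the origin: an 8 mm stem 45 mm long, then a sprung tip with a flat 10 mm foot, 79 mm below the origin when free.
- probe_tip (a joint): How far the probe's sprung tip is pushed in along its axis, m: 0 free, 0.014 at its stop, half way 0.007; spring 400 N/m, so half way takes about 2.8 N.
- probe_foot (a point): Centre of the underside of the probe's foot: 79 mm below the probe's origin along its axis when free.
- salt_shaker: Bystander: glass salt shaker with steel cap, 44 mm across, 90 mm high; origin under its centre.
- garlic_bulb: Bystander: garlic bulb, 53 mm; origin under its centre.
- pepper_mill: Bystander: wooden pepper mill, 58 mm across, 170 mm high; origin under its centre.
- tumbler: Bystander: water glass, 81 mm across, 91 mm high; origin under its centre.
- lime: Bystander: lime, 52 mm; origin under its centre.
Things that resemble listed ones, but are neither listed nor needed, are in the scene too. Leave any purple or red look-alike of the stand alone.

How it is judged:
On the way, in this order (a step that is already met when the one before it is completed fails the run):
1. the tray is fully home in the cradle, flat on the worktop, with the dish upright on it (x of tray in the frame of cradle above -0.008 m and y of tray in the frame of cradle between -0.008 and 0.008 m and angle between the x axis of tray and the x axis of cradle, either way round below 0.08 rad and height (world z) of tray below 0.008 m and horizontal distance between dish and tray below 0.035 m and angle between dish's own z axis and vertical below 0.08 rad and z of dish in the frame of tray below 0.01 m), for 0.3 s.
2. the probe, upright, presses the ringed spot lightly (all of step 1 and distance between probe_foot and spot below 0.01 m and angle between probe's own z axis and vertical below 0.1 rad and value of joint probe_tip between 0.003 and 0.0115 m and contact force between probe and dish above 0.6 N), for 0.3 s.
At the end, for the whole second after the job is handed in: Tray home within 8 mm and 0.08 rad, flat; dish upright, within 35 mm of tray middle; probe held by the fingers, clear of the stand, upright within 0.10 rad, foot within 10 mm of the ring's middle, tip in by 3 to 11.5 mm, 0.6 to 7 N on the dish; probe and dish still, fingers off the dish (all of step 2 and contact force between probe and dish below 7 N and contact force between the fingers and probe above 2 N and contact force between probe and stand below 0.05 N and linear speed of each of probe, dish below 0.02 m/s and contact force between the fingers and dish below 0.05 N); the arm keeps its last pose, push and grip.
It fails at once if the probe is pressed hard on the dish (over 15 N) (contact force between probe and dish above 15 N).
It fails at once if the dish tips or leaves the tray (angle between dish's own z axis and vertical above 0.4 rad or horizontal distance between dish and tray above 0.08 m).
It fails at once if another thing on the worktop is moved by more than 30 mm (distance of any of salt_shaker, garlic_bulb, pepper_mill, tumbler, lime from where it was at the start of the episode above 0.03 m).
It also fails if it takes over 58 s, if anything falls off the work surface, if the arm or the gripper's body presses on something with over 40 N, if the wrist force passes 120 N, or if a joint passes its speed limit or range.

ROBOT

A 6-joint arm with a two-finger parallel gripper is mounted at the origin on a cart in front of the work surface, level with it; the furniture and walls round the work are solid. World frame = base frame: x ahead of the robot, y to its left, z up, the work surface at z = 0. Lengths are in m, angles in rad, forces in N, time in s.
With the tool pointing down it reaches from about 0.25 to 0.8 m from the base axis. Payload 3.9 kg.
Tool frame: the origin (TCP) lies at the centre of the arm's flange, where the gripper is bolted on; the fingertips stand 173 mm ahead of it and the grasp point (between the pads) lies 155 mm ahead of it; y points along the fingers, z is the direction in which the jaws open and shut, and the axes are right-handed (so a half turn about y gives the same grasp; the last joint's range is limited). The gripper opens to 85 mm and grips with 20 to 120 N. Pads are 22 mm wide; open, the fingers measure 114 mm over their backs; the gripper's body (76 mm by 85 mm) begins 54 mm behind the grasp point. The pads swing forward as they close: fully open they stand 13 mm farther back than shut.
Start: joints at [-1.241, 0.26, -0.138, 1.173, 0, 1.571], TCP at [0.17, -0.497, 0.405] pointing down, gripper open.
Joint ranges: [-2.78, 2.78], [-0.83, 1.72], [-1.28, 1.37], [-1.9, 2.12], [-1.57, 1.48], [-3.14, 3.14]. Speed limits (rad/s): [2.57, 2.57, 3.14, 3.14, 3.14, 3.14].

INTERFACE

Orientations are given as a 3x3 rotation matrix whose columns are the frame's x, y, z axes.
In Python, from bench import env gives the robot as it stands.
- The arm moves only by the shell command python3 -m jog 'ROWS' [FORCE]. ROWS is JSON, a list of rows, each a list of 7 numbers: the closure, from -1 (fully open) to 1 (shut), then the shift along the tool's x, y, z in mm, then the turn, a rotation vector about the tool's x, y, z in rad. A call has 1 to 8 rows; each row is the pose to reach, as a shift and turn from the pose commanded when the call began, along the tool's axes at that moment; what a row does not reach only later rows make up. A row lasts 1/8 s, in which the tool goes at most 62.5 mm and 10.7 degrees, less where a joint would pass 70% of its speed; a pose out of reach is approached as far as the arm can. A call with a gripper value outside its range is refused whole. The fingers move at their own pace and stop on an object; FORCE is the grip in N (left out, the last holds). Time passes only in rows, so rows that repeat a pose let the fingers close. It gives the time, the measured TCP pose, the force and the opening at its end, in the units of the state.
- env.observe(): the state, without advancing time (a new reading comes with each control period).
- env.snapshot(name): name is "scene" or "top" or "wrist"; returns a dict with "color" (400x640x3 uint8, red, green, blue), "intrinsics" (3x3 intrinsics, pixels), "D" ([k1, k2, p1, p2, k3] as OpenCV has them; the pictures are not rectified), "world_from_camera" (4x4, takes a point from camera to world coordinates). Camera axes: x right, y down, z forward; pixel columns grow to the right and rows downward; lengths in m; the calibration is good to about 2 mm. A picture is of the moment at which its call begins. There is no depth.
- env.hand_in(): hands the job in, once; it reports no verdict.
Trained networks look in a picture, given as the dict that the camera call returned (one of the last four; its "shot" number tells which), for a name from the list of things; names that differ only in an ending like _2 or _b are one class to them, and where a whole thing is asked for, a point or a joint stands for the part that bears it (a point fixed in the world has none). Each returns a list of dicts, best first, with "score" (0 to 1); they miss things now and then, are a little off and sometimes report something else, mostly with a low value. They report only what shows in the picture. A call takes as long as a camera call. They do not tell look-alikes from the thing itself.
- env.find_in(picture, query): "pixel" ([column, row] in pixels, amid what is visible of it).
- env.outline_of(picture, query): "pixels" (400x640 bool, what is visible of it) and "pixel" ([column, row] in pixels, amid what is visible of it).
- env.mark_of(picture, query): "pixel" ([column, row] in pixels: a listed point, or the origin of a listed thing).
The state is a dict: "t": time; "joint_positions": joint angles; "qvel": joint speeds; "tau": joint torques, N m; "tcp_pos": TCP position; "orientation": TCP orientation; "ft_force": force on the tool from outside, world axes, zero at the start; "wrist_torque": the same for the moment, N m; "finger_gap": finger opening in m.
Only numpy, scipy, OpenCV 4.12 (cv2) and the standard library are available. Lean on these libraries where they do the work, as an engineer would, in place of code of your own. Each camera call takes 0.05 s, during which the arm holds its last target.

## Working session

There is one attempt and no reset: what is moved stays moved. The work goes in short steps, Python scripts to look and compute and a shell command to move; the robot and the scene stay as the last step left them, time stands still between calls to the robot, and variables do not carry over. Pictures are saved under pics/ and viewed, and the job is handed in when it is done.

```bash
ls; mkdir -p pics
cat > h.py <<'E'
import numpy as np, cv2, json
from bench import env
def save(p,name,crop=None,scale=1):
    im=cv2.cvtColor(p["color"],cv2.COLOR_RGB2BGR)
    if crop: 
        a,b,c,d=crop; im=im[b:d,a:c]
    if scale!=1: im=cv2.resize(im,None,fx=scale,fy=scale,interpolation=cv2.INTER_CUBIC)
    cv2.imwrite("pics/"+name+".png",im)
def ray(p,px):
    u=cv2.undistortPoints(np.array([[px]],float),p["intrinsics"],np.array(p["D"],float)).ravel()
    T=np.array(p["world_from_camera"]); d=T[:3,:3]@np.array([u[0],u[1],1]); return T[:3,3],d/np.linalg.norm(d)
def onz(p,px,z):
    o,d=ray(p,px); return o+d*(z-o[2])/d[2]
def proj(p,X):
    T=np.linalg.inv(np.array(p["world_from_camera"])); X=np.atleast_2d(X).astype(float)
    r,_=cv2.projectPoints(X,cv2.Rodrigues(T[:3,:3])[0],T[:3,3],p["intrinsics"],np.array(p["D"],float)); return r.reshape(-1,2)
def tri(obs):
    A=np.zeros((3,3));b=np.zeros(3)
    for p,px in obs:
        o,d=ray(p,px);M=np.eye(3)-np.outer(d,d);A+=M;b+=M@o
    x=np.linalg.solve(A,b); return x
E
python3 - <<'E'
from h import *
np.set_printoptions(precision=4,suppress=True)
o=env.observe(); print({k:np.round(v,3).tolist() for k,v in o.items()})
for c in ["scene","top","wrist"]:
    p=env.snapshot(c); save(p,c+"0"); print(c,np.array(p["world_from_camera"])[:3].round(3).tolist())
    for q in ["cradle","tray","tray_grip","dish","spot","stand","probe","probe_foot","salt_shaker","garlic_bulb","pepper_mill","tumbler","lime"]:
        print(q,[(np.round(r["pixel"]).tolist(),round(r["score"],2)) for r in env.mark_of(p,q)][:4])
E
```

```text
pics
{'t': 0.0, 'joint_positions': [-1.241, 0.261, -0.139, 1.173, 0.0, 1.571], 'qvel': [-0.001, 0.0, 0.001, 0.001, -0.002, -0.001], 'tau': [0.003, -40.568, 25.392, 0.019, 0.0, 0.0], 'tcp_pos': [0.17, -0.496, 0.404], 'orientation': [[-0.946, -0.001, 0.324], [-0.324, 0.002, -0.946], [-0.0, -1.0, -0.002]], 'ft_force': [-0.874, 0.096, 1.022], 'wrist_torque': [0.009, -0.017, 0.044], 'finger_gap': 0.085}
scene [[0.494, -0.487, 0.72, -0.502], [-0.87, -0.274, 0.411, -0.524], [-0.003, -0.829, -0.559, 0.859]]
cradle [([356.0, 232.0], 0.97)]
tray [([284.0, 202.0], 0.71)]
tray_grip []
dish [([278.0, 200.0], 0.76)]
spot [([281.0, 184.0], 0.61)]
stand [([434.0, 266.0], 0.64), ([405.0, 314.0], 0.61), ([477.0, 243.0], 0.56)]
probe [([438.0, 239.0], 0.72), ([436.0, 266.0], 0.61), ([282.0, 201.0], 0.2)]
probe_foot []
salt_shaker []
garlic_bulb [([442.0, 237.0], 0.44), ([212.0, 196.0], 0.42)]
pepper_mill [([342.0, 182.0], 0.56)]
tumbler [([430.0, 210.0], 0.6)]
lime [([302.0, 173.0], 0.44)]
top [[-0.012, -0.989, 0.146, 0.343], [-1.0, 0.012, 0.001, 0.033], [-0.002, -0.146, -0.989, 1.237]]
cradle []
tray []
tray_grip [([215.0, 212.0], 0.88)]
dish [([261.0, 204.0], 0.6)]
spot [([246.0, 194.0], 0.64)]
stand [([459.0, 180.0], 0.95), ([433.0, 222.0], 0.91), ([435.0, 287.0], 0.77)]
probe [([248.0, 193.0], 0.68), ([444.0, 218.0], 0.53)]
probe_foot [([248.0, 194.0], 0.27)]
salt_shaker [([355.0, 152.0], 0.51)]
garlic_bulb [([184.0, 235.0], 0.49)]
pepper_mill [([294.0, 138.0], 0.88)]
tumbler [([402.0, 143.0], 0.57)]
lime [([432.0, 223.0], 0.75), ([247.0, 142.0], 0.44)]
wrist [[0.323, -0.91, -0.259, 0.236], [-0.946, -0.311, -0.088, -0.474], [-0.0, 0.273, -0.962, 0.374]]
cradle []
tray []
tray_grip []
dish []
spot []
stand [([216.0, 44.0], 0.67)]
probe []
probe_foot []
salt_shaker []
garlic_bulb []
pepper_mill []
tumbler []
lime []
```

View pics/scene0.png

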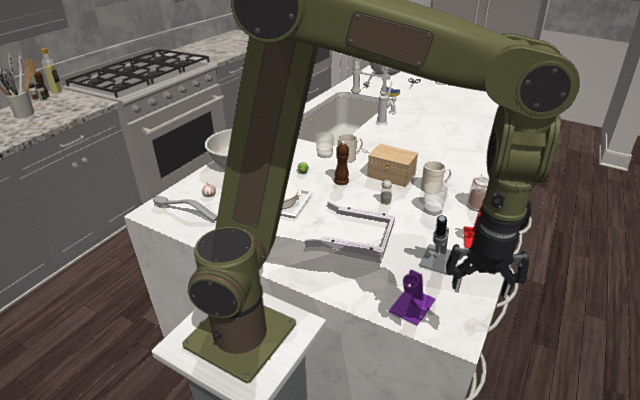

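View pics/top0.png

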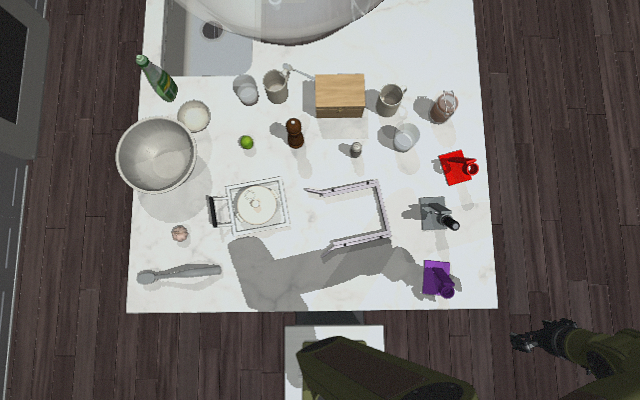

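View pics/wrist0.png

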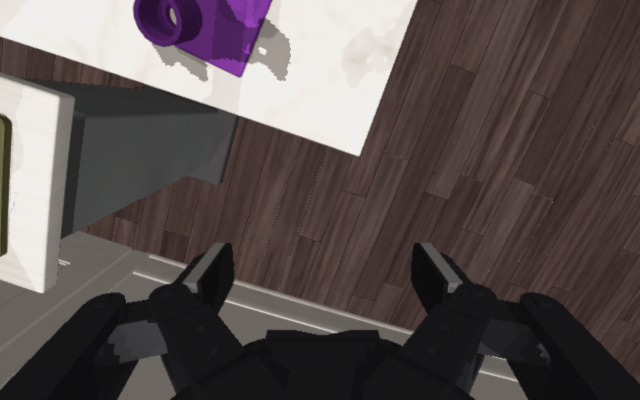

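The top view shows the tray at (257,205), with its black handle bar at (213,211). The cradle is at (350,213) and opens to the left. The grey stand with the probe is at (433,215). Possible confusions are the purple stand at (438,278) and the red stand at (457,168). The task wants the grey one with the probe, so next I'll crop in closer.

Run:
```python
from h import *
p=env.snapshot("top"); save(p,"tray1",(195,160,405,260),3.8); save(p,"stand1",(395,175,495,305),4.5)
```

```text
(no output)
```

View pics/tray1.png

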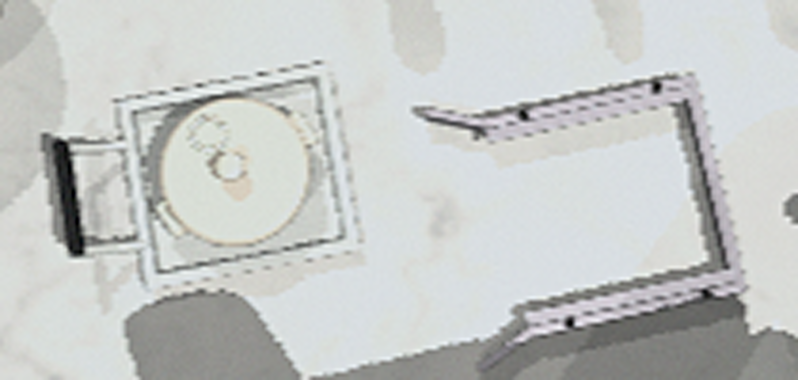

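View pics/stand1.png

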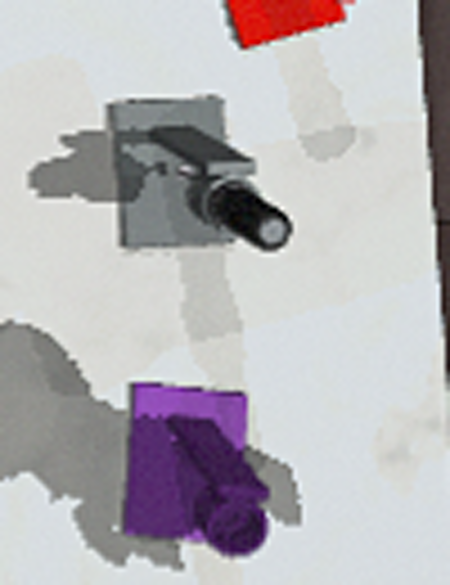

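Run:
```python
from h import *
np.set_printoptions(precision=4,suppress=True)
p=env.snapshot("top")
f=lambda a,b:(195+a/3.8,160+b/3.8)
tc=[onz(p,f(*c),.016) for c in [(115,98),(325,62),(360,245),(152,290)]]
tc=np.array(tc);print("tray",tc[:,:2].tolist(),tc.mean(0), [np.linalg.norm(tc[i]-tc[(i+1)%4]) for i in range(4)])
x=(tc[1]+tc[2]-tc[0]-tc[3]);print("yaw tray",np.arctan2(x[1],x[0]))
print("grip",onz(p,f(68,197),.061))
# cradle: outer edges
for n,c in dict(ltip=(415,110),lstart=(480,135),lfar=(692,75),rfar=(742,290),rstart=(518,318),rtip=(482,365)).items(): print(n,onz(p,f(*c),.026))
print("knob",onz(p,f(230,165),.074),"ring",onz(p,f(209,131),.0575))
g=lambda a,b:(395+a/4.5,175+b/4.5)
for n,c in dict(a=(105,102),b=(222,96),c=(235,240),d=(122,247)).items(): print(n,onz(p,g(*c),.004))
print("probe top", onz(p,g(275,234),.1+.1*np.cos(.35)))
```

```text
tray [[0.6109823624771888, 0.35542735155827326], [0.6413395724587087, 0.1692678734890155], [0.47747878968352003, 0.13801397498950282], [0.44027545716646116, 0.3187574533879959]] [0.5425 0.2454 0.016 ] [np.float64(0.18861842824305514), np.float64(0.16681475445270239), np.float64(0.1845326337913199), np.float64(0.17460105656205022)]
yaw tray -1.3886987803607118
grip [0.5162 0.3811 0.061 ]
ltip [0.5948 0.089  0.026 ]
lstart [0.5718 0.0323 0.026 ]
lfar [ 0.6233 -0.1548  0.026 ]
rfar [ 0.4336 -0.1915  0.026 ]
rstart [0.4118 0.0016 0.026 ]
rtip [0.3722 0.0329 0.026 ]
knob [0.5397 0.2421 0.074 ] ring [0.5721 0.2634 0.0575]
a [ 0.5648 -0.2956  0.004 ]
b [ 0.5683 -0.384   0.004 ]
c [ 0.4596 -0.3872  0.004 ]
d [ 0.4554 -0.3028  0.004 ]
probe top [ 0.4451 -0.3479  0.1939]
```

```bash
cat >> h.py <<'E'
from scipy.spatial.transform import Rotation as Ro
def Rdown(zx,zy):
    z=np.array([zx,zy,0.]);z/=np.linalg.norm(z);y=np.array([0,0,-1.]);return np.column_stack([np.cross(y,z),y,z])
def rel(pos,R=None):
    o=env.observe();M=np.array(o["orientation"]);d=M.T@(np.array(pos)-o["tcp_pos"])*1000
    rv=Ro.from_matrix(M.T@(R if R is not None else M)).as_rotvec()
    print("shift",d.round(1).tolist(),"rot",rv.round(3).tolist())
E
python3 -m jog '[[-1,0,0,0,0,0.15,0]]'
python3 - <<'E'
from h import *
o=env.observe();print(np.round(o["joint_positions"],3),o["t"])
rel([0.38,-0.05,0.42],Rdown(-.18,.98))
E
```

```text
t: 2.33
tcp_pos: [0.17, -0.4967, 0.4047]
orientation: [[-0.985, 0.0, 0.175], [-0.175, 0.0, -0.985], [-0.0, -1.0, -0.0]]
ft_force: [-0.4, 0.5, -0.1]
finger_gap: 0.0855
[-1.241  0.26  -0.138  1.173  0.     1.725] 2.325
shift [-284.8, -15.3, -403.1] rot [0.0, 3.136, 0.0]
```

```bash
python3 -m jog '[[-1,-24,-2,-34,0,-0.18,0],[-1,-48,-4,-68,0,-0.36,0],[-1,-72,-6,-102,0,-0.54,0],[-1,-96,-8,-136,0,-0.72,0],[-1,-120,-10,-170,0,-0.90,0],[-1,-144,-12,-204,0,-1.08,0],[-1,-168,-14,-238,0,-1.26,0],[-1,-192,-15,-272,0,-1.44,0]]'
python3 - <<'E'
from h import *
rel([0.38,0.0,0.42],Rdown(-.18,.98))
E
```

```text
t: 3.32
tcp_pos: [0.3107, -0.1935, 0.42]
orientation: [[0.055, 0.001, 0.999], [-0.999, -0.001, 0.055], [0.001, -1.0, 0.001]]
ft_force: [1.1, -0.4, 1.1]
finger_gap: 0.0853
shift [-189.5, 0.0, 79.8] rot [-0.0, -1.698, 0.001]
```

```bash
python3 -m jog '[[-1,-24,0,10,0,-0.18,0],[-1,-48,0,20,0,-0.36,0],[-1,-72,0,30,0,-0.54,0],[-1,-96,0,40,0,-0.72,0],[-1,-120,0,50,0,-0.90,0],[-1,-144,0,60,0,-1.08,0],[-1,-168,0,70,0,-1.26,0],[-1,-190,0,80,0,-1.44,0]]'; python3 -m jog '[[-1,0,0,0,0,-0.13,0],[-1,0,0,0,0,-0.255,0]]'
python3 - <<'E'
from h import *
p=env.snapshot("wrist"); save(p,"w1"); np.save("w1.npy",p,allow_pickle=True)
rel([0.40,0.26,0.42],Rdown(-.18,.98))
E
```

```text
t: 4.32
tcp_pos: [0.3811, -0.0002, 0.4199]
orientation: [[0.997, 0.001, 0.075], [-0.075, -0.0, 0.997], [0.001, -1.0, -0.0]]
ft_force: [0.2, 0.1, -0.1]
finger_gap: 0.0855
t: 4.58
tcp_pos: [0.3809, -0.0007, 0.4198]
orientation: [[0.984, 0.0, -0.177], [0.177, -0.0, 0.984], [0.0, -1.0, -0.0]]
ft_force: [-0.3, 0.1, 0.2]
finger_gap: 0.0852
shift [65.6, -0.2, 253.1] rot [0.0, -0.001, 0.0]
```

View pics/w1.png

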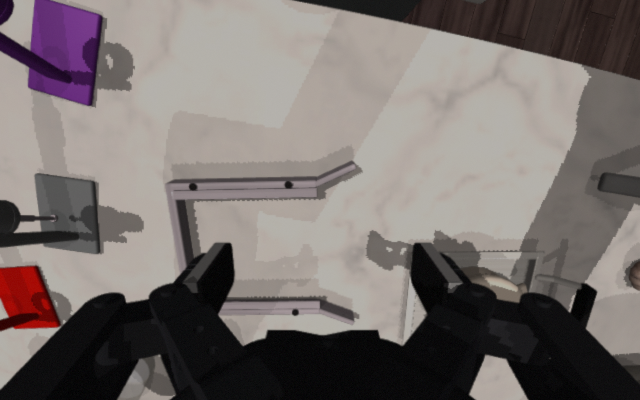

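Run:
```python
from h import *
p=np.load("w1.npy",allow_pickle=True).item(); save(p,"w1c",(160,150,365,340),3.5)
```

```text
(no output)
```

View pics/w1c.png

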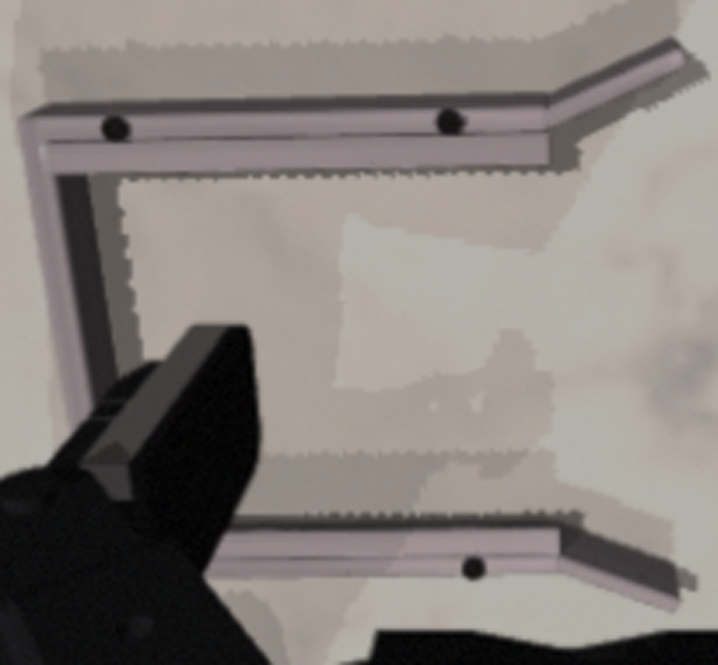

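```bash
python3 -m jog '[[-1,8,0,31,0,0,0],[-1,16,0,62,0,0,0],[-1,24,0,94,0,0,0],[-1,32,0,126,0,0,0],[-1,40,0,158,0,0,0],[-1,48,0,190,0,0,0],[-1,56,0,222,0,0,0],[-1,64,0,253,0,0,0]]';  python3 -m jog '[[-1,0,0,0,0,0,0],[-1,0,0,0,0,0,0]]'
python3 - <<'E'
from h import *
p=env.snapshot("wrist"); save(p,"w2"); np.save("w2.npy",p,allow_pickle=True)
E
```

```text
t: 5.62
tcp_pos: [0.4003, 0.2603, 0.4198]
orientation: [[0.985, 0.0, -0.171], [0.171, 0.0, 0.985], [0.0, -1.0, 0.0]]
ft_force: [0.1, -0.3, -0.4]
finger_gap: 0.0854
t: 5.88
tcp_pos: [0.4001, 0.2588, 0.4196]
orientation: [[0.985, -0.001, -0.172], [0.172, -0.001, 0.985], [-0.001, -1.0, -0.001]]
ft_force: [0.8, 0.3, -0.9]
finger_gap: 0.0854
```

View pics/w2.png

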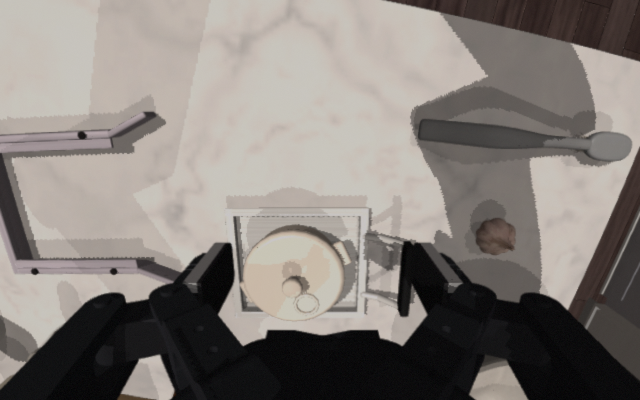

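Run:
```python
from h import *
p=np.load("w2.npy",allow_pickle=True).item(); save(p,"w2a",(0,95,220,295),3); save(p,"w2b",(215,185,425,335),3.5)
```

```text
(no output)
```

View pics/w2a.png

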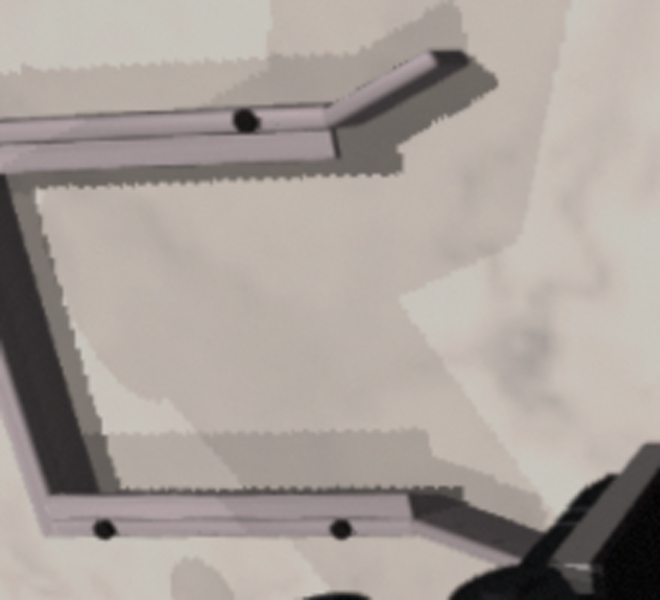

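View pics/w2b.png

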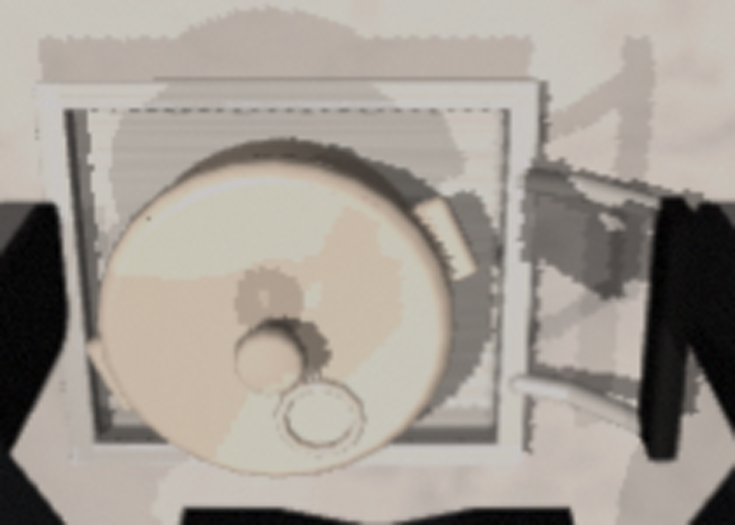

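```bash
cat > fit.py <<'E'
from h import *
from scipy.optimize import least_squares
def fit(obs,x0):
    def X(v,m): 
        c,s=np.cos(v[2]),np.sin(v[2]); return [v[0]+c*m[0]-s*m[1],v[1]+s*m[0]+c*m[1],m[2]]
    def f(v):
        return np.concatenate([(proj(p,X(v,m))[0]-np.array(px)) for p,px,m in obs])
    r=least_squares(f,x0,loss="soft_l1"); return r.x,r.fun
E
python3 - <<'E'
from fit import *
np.set_printoptions(precision=4,suppress=True)
w1=np.load("w1.npy",allow_pickle=True).item();w2=np.load("w2.npy",allow_pickle=True).item()
a=lambda x,y:(160+x/3.5,150+y/3.5); b=lambda x,y:(x/3,95+y/3); c=lambda x,y:(215+x/3.5,185+y/3.5)
z=.025
obs=[(w1,a(548,163),(-.085,-.076,z)),(w1,a(548,133),(-.085,-.088,.026)),(w1,a(558,530),(-.085,.076,z)),(w1,a(56,174),(.1,-.076,z)),
(w2,b(338,157),(-.085,-.076,z)),(w2,b(330,128),(-.085,-.088,.026)),(w2,b(408,494),(-.085,.076,z)),(w2,b(48,494),(.1,.076,z))]
print("cradle",*fit(obs,[.51,-.08,-1.37]))
for o_ in (obs[:4],obs[4:]): print(" sub",fit(o_,[.51,-.08,-1.37])[0])
obs=[(w2,c(40,84),(.095,-.085,.016)),(w2,c(540,82),(-.095,-.085,.016)),(w2,c(524,460),(-.095,.085,.016)),(w2,c(76,460),(.095,.085,.016))]
v,r=fit(obs,[.54,.24,-1.39]);print("tray",v,r)
print("bar top pts",[onz(w2,c(*q),.061)[:2] for q in [(675,200),(662,455)]], "expected grip",v[:2]-.14*np.array([np.cos(v[2]),np.sin(v[2])]))
print("knob",onz(w2,c(268,358),.074+.0)[:2],"ring",onz(w2,c(323,413),.004+.0545)[:2])
E
```

```text
cradle [ 0.5098 -0.0689 -1.3718] [ 0.6228  0.1701  0.3577 -0.2933  0.6285 -0.7116 -3.5509  0.0187 -0.0596
  0.3908  0.1174  0.3119  0.2806 -0.2867 -2.1677  0.552 ]
 sub [ 0.5101 -0.0692 -1.3743]
 sub [ 0.5096 -0.0686 -1.3693]
tray [ 0.5433  0.2506 -1.3959] [-1.384  -0.7515  1.0124 -0.589   0.6184  1.4076 -0.4816  1.3778]
bar top pts [array([0.4641, 0.3728]), array([0.5645, 0.3941])] expected grip [0.5189 0.3885]
knob [0.5397 0.2453] ring [0.5692 0.2683]
```

Run:
```python
from h import *
R=Rdown(-.1945,.981); rel([.5165,.386,.30],R); rel([.5165,.386,.205],R)
```

```text
shift [136.6, 119.5, 105.7] rot [0.001, -0.024, -0.001]
shift [136.6, 214.5, 105.8] rot [0.001, -0.024, -0.001]
```

```bash
python3 -m jog '[[-0.2,34,30,26,0,0,0],[-0.2,68,60,53,0,0,0],[-0.2,102,90,80,0,-0.024,0],[-0.2,137,119,106,0,-0.024,0],[-0.2,137,119,106,0,-0.024,0],[-0.2,137,119,106,0,-0.024,0]]'
python3 - <<'E'
from h import *
p=env.snapshot("wrist"); save(p,"w3")
print([env.mark_of(p,"tray_grip")])
q=env.snapshot("top"); save(q,"t3",(180,150,320,250),5)
R=Rdown(-.1945,.981); rel([.5165,.386,.205],R)
E
```

```text
t: 6.68
tcp_pos: [0.5169, 0.3861, 0.3008]
orientation: [[0.981, -0.001, -0.195], [0.195, -0.001, 0.981], [-0.001, -1.0, -0.001]]
ft_force: [-0.3, 0.8, 1.0]
finger_gap: 0.051
[[{'pixel': [325.4, 202.0], 'score': 0.78}]]
shift [-0.4, 97.5, -0.3] rot [-0.001, 0.001, 0.002]
```

View pics/w3.png

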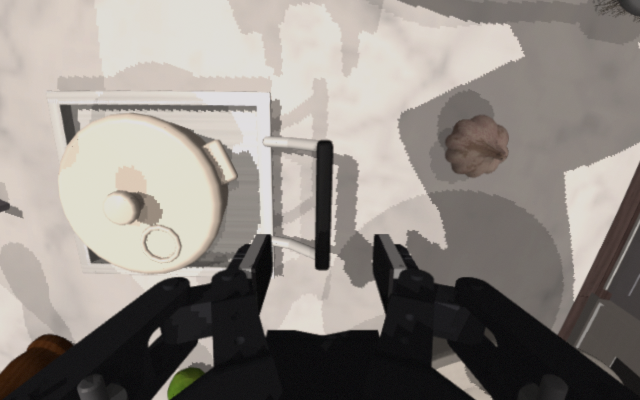

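View pics/t3.png

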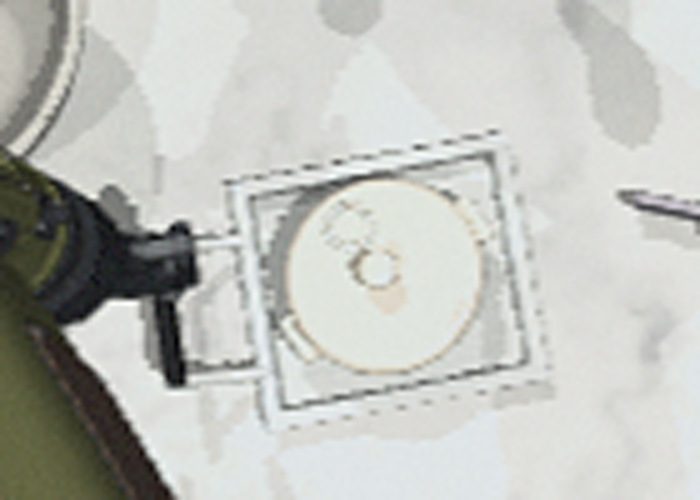

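Run:
```python
from h import *
p=env.snapshot("wrist")
A=onz(p,(326,144),.061);B=onz(p,(324,266),.061);print(A,B,(A+B)/2,np.linalg.norm(A-B),np.arctan2(*(B-A)[[1,0]])-np.pi/2)
print(onz(p,(325.4,202),.05), onz(p,(478,152),.025))
rel((A+B)/2*[1,1,0]+[0,0,.205])
```

```text
[0.47194745 0.37999038 0.061     ] [0.56491979 0.39711547 0.061     ] [0.51843362 0.38855293 0.061     ] 0.09453636566277251 -1.388642520982785
[0.51669074 0.38866735 0.05      ] [0.45723398 0.50615308 0.025     ]
shift [1.9, 97.5, 1.7] rot [0.0, 0.0, 0.0]
```

```bash
python3 -m jog '[[-0.2,1,25,1,0,0.005,0],[-0.2,2,50,2,0,0.01,0],[-0.2,2,75,2,0,0.01,0],[-0.2,2,96,2,0,0.01,0],[-0.2,2,96,2,0,0.01,0],[1,2,96,2,0,0.01,0],[1,2,96,2,0,0.01,0],[1,2,96,2,0,0.01,0]]' 60;python3 -m jog '[[1,0,0,0,0,0,0],[1,0,0,0,0,0,0]]'
python3 - <<'E'
from h import *
p=env.snapshot("wrist"); save(p,"w4")
E
```

```text
t: 7.88
tcp_pos: [0.5191, 0.389, 0.2065]
orientation: [[0.983, 0.002, -0.185], [0.185, -0.001, 0.983], [0.002, -1.0, -0.001]]
ft_force: [-0.0, -3.6, 6.8]
finger_gap: 0.0108
t: 8.12
tcp_pos: [0.5192, 0.389, 0.2065]
orientation: [[0.983, 0.002, -0.185], [0.185, -0.001, 0.983], [0.002, -1.0, -0.001]]
ft_force: [0.4, -4.3, 5.6]
finger_gap: 0.0108
```

View pics/w4.png

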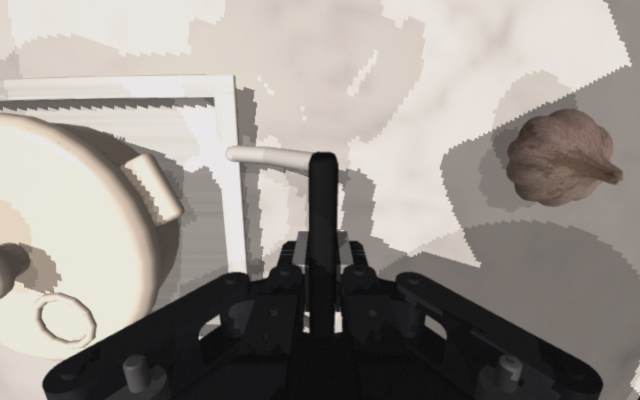

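```bash
python3 -m jog '[[1,-5,0,-2,0,0,0],[1,-15,0,-6,0,0,0],[1,-31,0,-12,0,-0.005,0],[1,-48,0,-18,0,-0.008,0],[1,-65,0,-24,0,-0.01,0],[1,-82,0,-31,0,-0.013,0],[1,-94,0,-36,0,-0.013,0],[1,-99,0,-38,0,-0.013,0]]' ;python3 -m jog '[[1,0,0,0,0,0,0]]'
python3 - <<'E'
from h import *
p=env.snapshot("wrist"); save(p,"w5");np.save("w5.npy",p,allow_pickle=True)
q=env.snapshot("top"); save(q,"t5",(180,150,400,270),3.6);np.save("t5.npy",q,allow_pickle=True)
E
```

```text
t: 9.18
tcp_pos: [0.4297, 0.3353, 0.2065]
orientation: [[0.98, 0.006, -0.201], [0.201, 0.005, 0.98], [0.007, -1.0, 0.004]]
ft_force: [5.1, 3.9, 2.2]
finger_gap: 0.0113
t: 9.3
tcp_pos: [0.4295, 0.3351, 0.2065]
orientation: [[0.98, 0.005, -0.201], [0.201, 0.004, 0.98], [0.005, -1.0, 0.003]]
ft_force: [3.2, 2.1, 7.5]
finger_gap: 0.0109
```

View pics/w5.png

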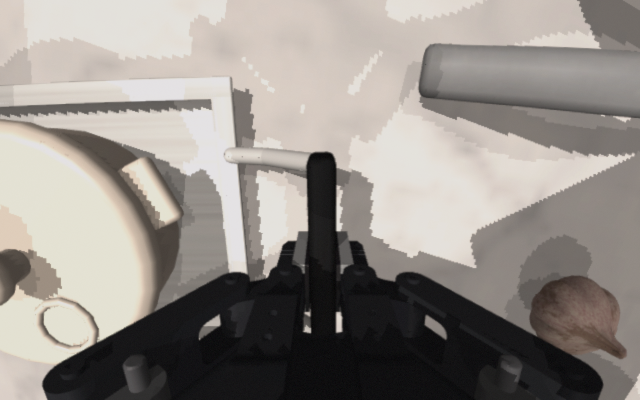

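View pics/t5.png

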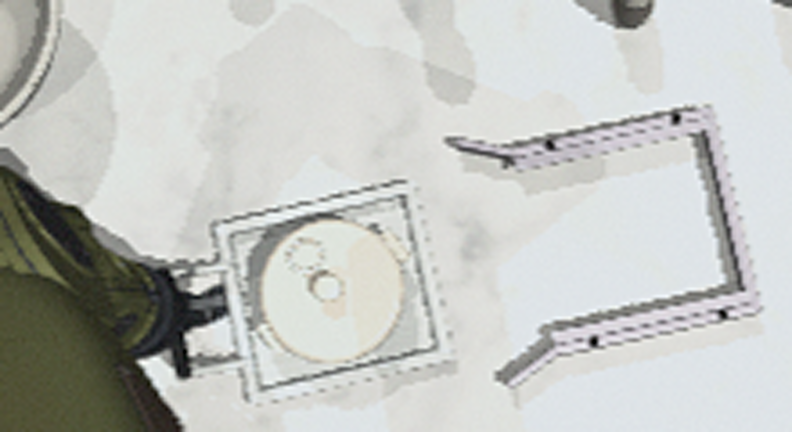

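Run:
```python
from fit import *
np.set_printoptions(precision=4,suppress=True)
t=np.load("t5.npy",allow_pickle=True).item()
c=lambda x,y:(180+x/3.6,150+y/3.6)
v,r=fit([(t,c(212,222),(-.095,.085,.016)),(t,c(408,181),(.095,.085,.016)),(t,c(454,366),(.095,-.085,.016)),(t,c(248,402),(-.095,-.085,.016))],[.46,.2,-1.37]);print("tray",v,r)
C=np.array([.5098,-.0689]);y=-1.372
u=np.array([np.cos(y),np.sin(y)]);n=np.array([-u[1],u[0]])
print("in cradle",(v[:2]-C)@u,(v[:2]-C)@n,v[2]-y)
o=env.observe();g=np.array(o["tcp_pos"][:2])+.155*np.array(o["orientation"])[:2,1];print("grip in cradle",(g-C)@u,(g-C)@n)
q=env.snapshot("top").copy()
im=q["color"].copy()
def P(m,V): 
    cc,s=np.cos(V[2]),np.sin(V[2]);return proj(q,[V[0]+cc*m[0]-s*m[1],V[1]+s*m[0]+cc*m[1],m[2]])[0]
big=cv2.resize(im,None,fx=4,fy=4,interpolation=cv2.INTER_CUBIC)
def line(a,b,V,col): 
    A,B=[tuple(int(round(k)) for k in (P(m,V)+.5)*4) for m in (a,b)]; cv2.line(big,A,B,col,1,cv2.LINE_AA)
V=(C[0],C[1],y)
for s in(-1,1):
    line((-.085,s*.076,.025),(.1,s*.076,.025),V,(255,0,0)); line((-.085,s*.088,.026),(-.135,s*.11,.026),V,(255,0,0))
    line((-.085,s*.088,.026),(.1,s*.088,.026),V,(0,0,255))
line((.1,-.088,.026),(.1,.088,.026),V,(255,0,0))
for a,b in [((-.095,-.085,.016),(.095,-.085,.016)),((.095,-.085,.016),(.095,.085,.016)),((.095,.085,.016),(-.095,.085,.016)),((-.095,.085,.016),(-.095,-.085,.016))]: line(a,b,v,(0,150,0))
q["color"]=np.ascontiguousarray(big[640:1080,880:1600]); save(q,"ov5")
```

```text
tray [ 0.4567  0.1968 -1.3705] [ 0.2158  0.365   1.6167 -0.0899 -0.7758 -1.5405 -0.4728  0.7255]
in cradle -0.27097075402616194 0.0004349598011885714 0.001538944281898047
grip in cradle -0.41237670089436856 0.0018903475562644827
```

View pics/ov5.png

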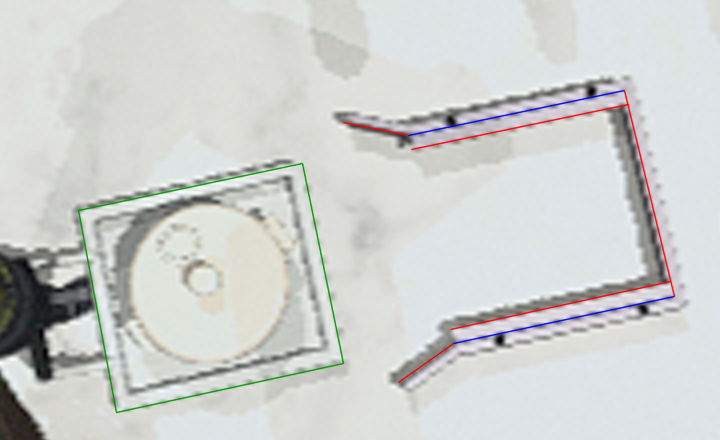

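```bash
python3 -m jog '[[1,0,0,-6,0,0,0],[1,0,0,-18,0,0,0],[1,0,0,-32,0,0,0],[1,0,0,-46,0,0,0],[1,0,0,-60,0,0,0],[1,0,0,-74,0,0,0],[1,0,0,-88,0,0,0],[1,0,0,-100,0,0,0]]' ;python3 -m jog '[[1,0,0,-10,0,0,0],[1,0,0,-20,0,0,0],[1,0,0,-30,0,0,0],[1,0,0,-40,0,0,0]]'
python3 - <<'E'
from h import *
q=env.snapshot("top"); save(q,"t6",(220,150,420,270),3.9);np.save("t6.npy",q,allow_pickle=True)
E
```

```text
t: 10.45
tcp_pos: [0.449, 0.2383, 0.2065]
orientation: [[0.98, 0.001, -0.2], [0.2, 0.01, 0.98], [0.003, -1.0, 0.009]]
ft_force: [-2.7, 9.8, 8.7]
finger_gap: 0.0106
t: 10.95
tcp_pos: [0.4569, 0.1992, 0.2065]
orientation: [[0.98, 0.001, -0.201], [0.201, 0.01, 0.98], [0.003, -1.0, 0.009]]
ft_force: [-2.3, 11.7, 8.6]
finger_gap: 0.011
```

View pics/t6.png

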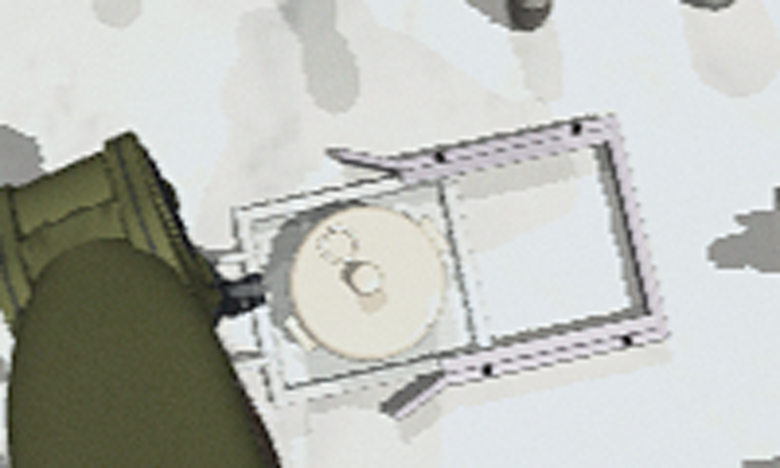

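```bash
python3 -m jog '[[1,0,0,-14,0,0,0],[1,0,0,-28,0,0,0],[1,0,0,-42,0,0,0],[1,0,0,-56,0,0,0],[1,0,0,-70,0,0,0],[1,0,0,-84,0,0,0],[1,0,0,-98,0,0,0],[1,0,0,-112,0,0,0]]' ;python3 -m jog '[[1,0,0,-6,0,0,0],[1,0,0,-12,0,0,0]]'
```

```text
t: 12.0
tcp_pos: [0.479, 0.0894, 0.2065]
orientation: [[0.98, 0.002, -0.201], [0.201, 0.011, 0.98], [0.004, -1.0, 0.01]]
ft_force: [-2.2, 13.4, 11.6]
finger_gap: 0.0114
t: 12.25
tcp_pos: [0.4813, 0.0778, 0.2065]
orientation: [[0.98, 0.001, -0.201], [0.201, 0.011, 0.98], [0.004, -1.0, 0.01]]
ft_force: [-3.2, 13.0, 12.7]
finger_gap: 0.0112
```

```bash
python3 -m jog '[[1,0,0,-5,0,0,0],[1,0,0,-9,0,0,0]]';python3 -m jog '[[1,0,0,-3,0,0,0],[1,0,0,-3,0,0,0]]'
python3 - <<'E'
from h import *
q=env.snapshot("top"); save(q,"t7",(240,150,420,270),4.2)
E
```

```text
t: 12.5
tcp_pos: [0.483, 0.0691, 0.2065]
orientation: [[0.98, 0.001, -0.201], [0.201, 0.011, 0.98], [0.004, -1.0, 0.011]]
ft_force: [-2.7, 14.1, 13.5]
finger_gap: 0.011
t: 12.75
tcp_pos: [0.4836, 0.0663, 0.2065]
orientation: [[0.98, 0.001, -0.201], [0.201, 0.011, 0.98], [0.004, -1.0, 0.011]]
ft_force: [-2.3, 13.3, 13.3]
finger_gap: 0.0107
```

View pics/t7.png

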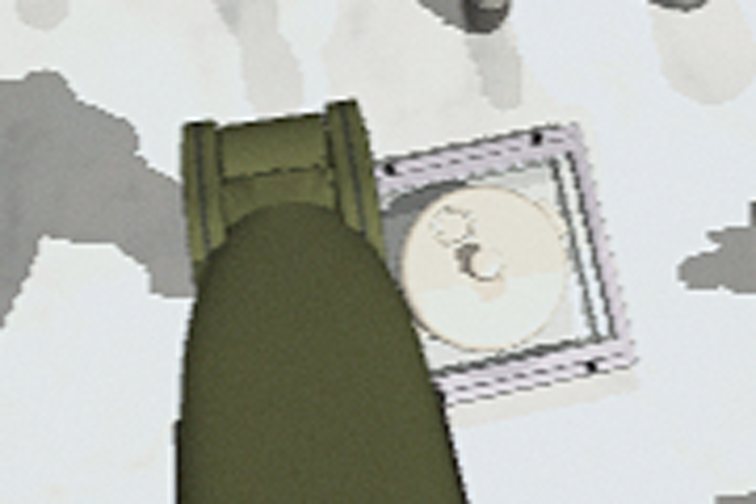

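```bash
python3 -m jog '[[1,0,0,-3,0,0,0],[1,0,0,-5,0,0,0]]';python3 -m jog '[[1,0,0,-2,0,0,0],[1,0,0,-3,0,0,0]]'
```

```text
t: 13.05
tcp_pos: [0.484, 0.0643, 0.2064]
orientation: [[0.979, -0.001, -0.203], [0.203, 0.023, 0.979], [0.004, -1.0, 0.022]]
ft_force: [-5.0, 31.8, 14.0]
finger_gap: 0.0113
t: 13.3
tcp_pos: [0.4841, 0.0632, 0.2064]
orientation: [[0.979, -0.002, -0.205], [0.205, 0.029, 0.978], [0.004, -1.0, 0.029]]
ft_force: [-6.3, 38.6, 14.4]
finger_gap: 0.0111
```

```bash
python3 -m jog '[[1,0,0,5,0,0,0],[-0.2,0,0,5,0,0,0],[-0.2,0,0,5,0,0,0],[-0.2,0,0,5,0,0,0],[-0.2,0,0,5,0,0,0]]';python3 -m jog '[[-0.2,0,-20,0,0,0,0],[-0.2,0,-50,0,0,0,0],[-0.2,0,-90,0,0,0,0],[-0.2,0,-140,0,0,0,0],[-0.2,0,-200,0,0,0,0],[-0.2,0,-220,0,0,0,0]]'
python3 - <<'E'
from h import *
q=env.snapshot("wrist"); save(q,"w8");np.save("w8.npy",q,allow_pickle=True)
q=env.snapshot("top"); save(q,"t8",(240,150,420,270),4.2);np.save("t8.npy",q,allow_pickle=True)
E
```

```text
t: 13.92
tcp_pos: [0.4837, 0.0599, 0.2044]
orientation: [[0.98, -0.001, -0.198], [0.198, -0.0, 0.98], [-0.001, -1.0, -0.0]]
ft_force: [-0.5, -0.7, 0.5]
finger_gap: 0.0513
t: 14.68
tcp_pos: [0.4846, 0.0601, 0.4286]
orientation: [[0.98, 0.006, -0.198], [0.198, 0.001, 0.98], [0.006, -1.0, -0.0]]
ft_force: [0.1, 0.2, -0.4]
finger_gap: 0.0511
```

View pics/t8.png

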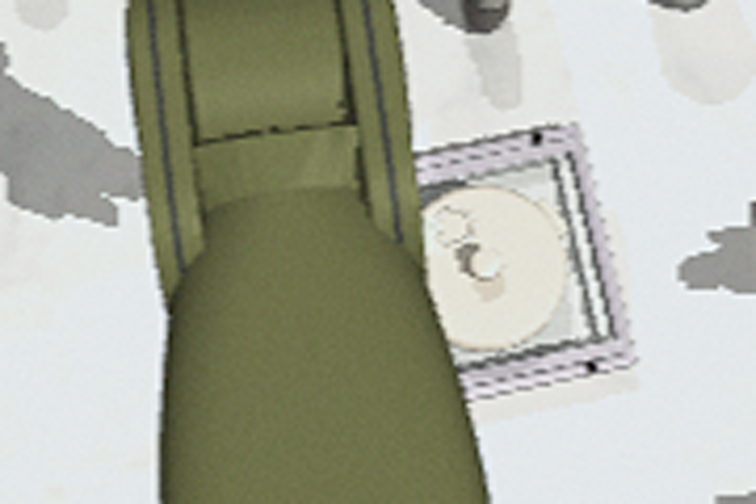

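View pics/w8.png

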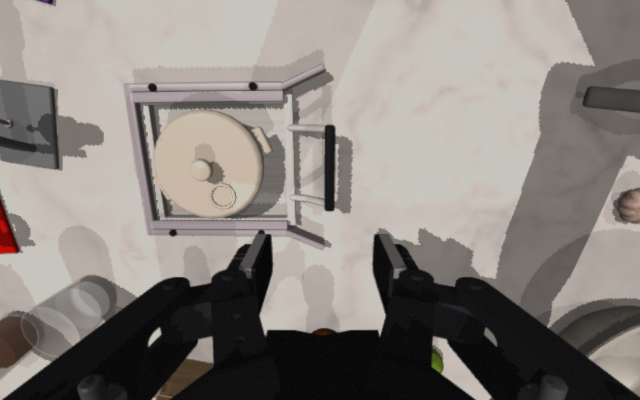

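Run:
```python
from h import *
p=np.load("w8.npy",allow_pickle=True).item(); save(p,"w8c",(115,55,355,260),3)
```

```text
(no output)
```

View pics/w8c.png

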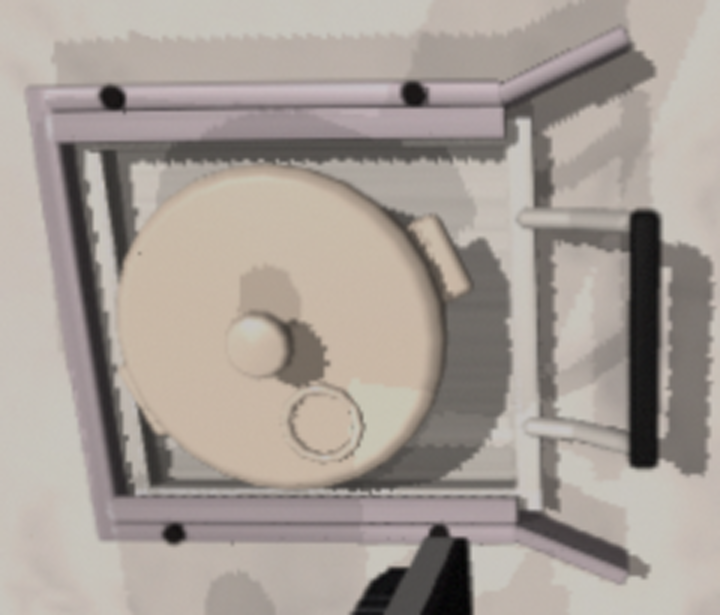

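Run:
```python
from fit import *
np.set_printoptions(precision=4,suppress=True)
w=np.load("w8.npy",allow_pickle=True).item()
a=lambda x,y:(115+x/3,55+y/3)
obs=[(w,a(504,138),(-.085,-.076,.025)),(w,a(503,108),(-.085,-.088,.026)),(w,a(517,497),(-.085,.076,.025)),(w,a(113,497),(.1,.076,.025)),(w,a(60,143),(.1,-.076,.025))]
v,r=fit(obs,[.51,-.07,-1.37]);print(v,r)
C=v[:2];y=v[2];u=np.array([np.cos(y),np.sin(y)]);n=np.array([-u[1],u[0]])
def L(px,z): q=onz(w,a(*px),z)[:2]-C; return np.array([q@u,q@n])
print("rear rim",L((533,120),.016),L((542,508),.016),"front rim",L((88,150),.016),L((135,490),.016))
print("bar",L((645,215),.061),L((643,462),.061))
k=onz(w,a(258,345),.004+.072);rg=onz(w,a(325,423),.004+.053)
print("knob",L((258,345),.076),k,"ring",L((325,423),.057),rg, np.linalg.norm((k-rg)[:2]))
for o in (fit(obs[:3],[.51,-.07,-1.37])): print(o)
print(env.find_in)
```

```text
[ 0.5102 -0.0683 -1.3702] [ 0.7944 -0.0172  0.6791 -0.6386  0.6354  0.3274 -1.9614  0.2028 -3.335
  0.4005]
rear rim [-0.0949 -0.0831] [-0.0942  0.0843] front rim [ 0.0897 -0.0736] [0.0918 0.0757]
bar [-0.1391 -0.048 ] [-0.1388  0.0471]
knob [ 0.0021 -0.0032] [ 0.5074 -0.071   0.076 ] ring [-0.0133  0.032 ] [ 0.5389 -0.0489  0.057 ] 0.03846916019539763
[ 0.5105 -0.0691 -1.3701]
[ 0.0639  0.1254 -0.0609 -0.493  -0.0047  0.4399]
<function make.<locals>.keyed.<locals>.call at 0x7f19684c9580>
```

Run:
```python
from h import *
rel([.42,-.28,.45],Rdown(-.04,1)); print(np.round(env.observe()["joint_positions"],2))
```

```text
shift [-130.7, -23.2, -320.6] rot [-0.0, 0.159, 0.006]
[ 0.12  0.19 -0.18  1.2   0.   -0.08]
```

```bash
python3 -m jog '[[-1,-16,-4,-40,0,0.02,0],[-1,-32,-8,-80,0,0.04,0],[-1,-49,-12,-120,0,0.06,0],[-1,-65,-16,-160,0,0.08,0],[-1,-82,-20,-200,0,0.1,0],[-1,-98,-23,-240,0,0.12,0],[-1,-115,-23,-280,0,0.14,0],[-1,-131,-23,-320,0,0.16,0]]'; python3 -m jog '[[-1,0,0,0,0,0,0],[-1,0,0,0,0,0,0]]'
python3 - <<'E'
from h import *
q=env.snapshot("wrist"); save(q,"w9");np.save("w9.npy",q,allow_pickle=True)
q=env.snapshot("top"); save(q,"t9",(240,150,480,300),3.3);np.save("t9.npy",q,allow_pickle=True)
q=env.snapshot("scene"); save(q,"s9",(330,160,530,330),4);np.save("s9.npy",q,allow_pickle=True)
E
```

```text
t: 15.78
tcp_pos: [0.4182, -0.2806, 0.4457]
orientation: [[0.999, -0.003, -0.039], [0.039, 0.002, 0.999], [-0.003, -1.0, 0.002]]
ft_force: [0.9, -0.1, 0.7]
finger_gap: 0.0855
t: 16.02
tcp_pos: [0.4187, -0.2791, 0.4462]
orientation: [[0.999, -0.002, -0.04], [0.04, 0.002, 0.999], [-0.002, -1.0, 0.002]]
ft_force: [0.4, 0.4, -0.2]
finger_gap: 0.0854
```

View pics/w9.png

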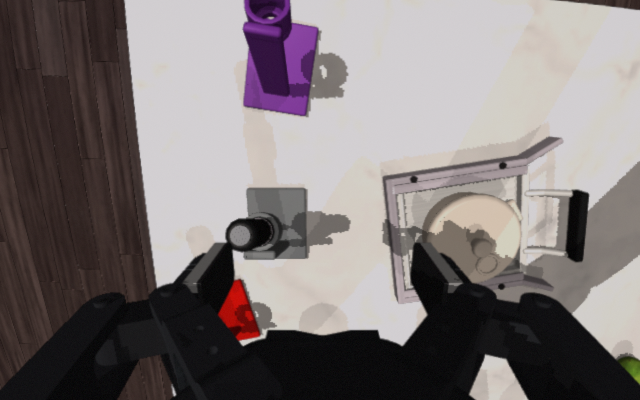

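View pics/t9.png

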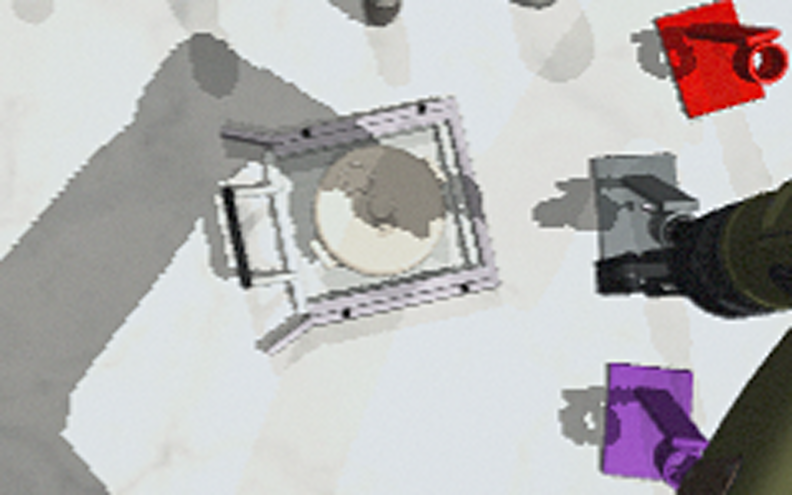

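View pics/s9.png

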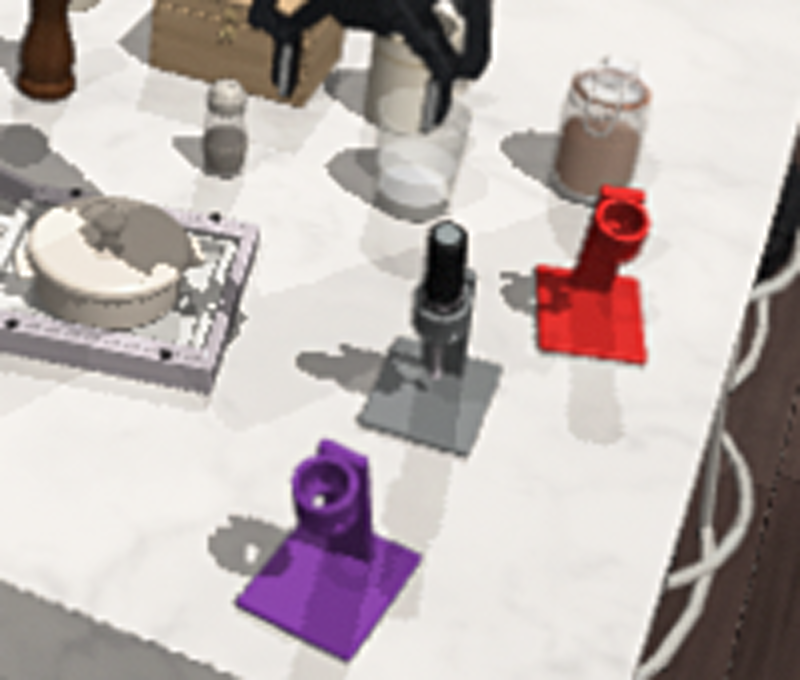

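Run:
```python
from h import *
p=np.load("w9.npy",allow_pickle=True).item(); save(p,"w9c",(210,170,330,270),6)
p=np.load("s9.npy",allow_pickle=True).item(); save(p,"s9c",(415,205,460,280),8)
```

```text
(no output)
```

View pics/w9c.png

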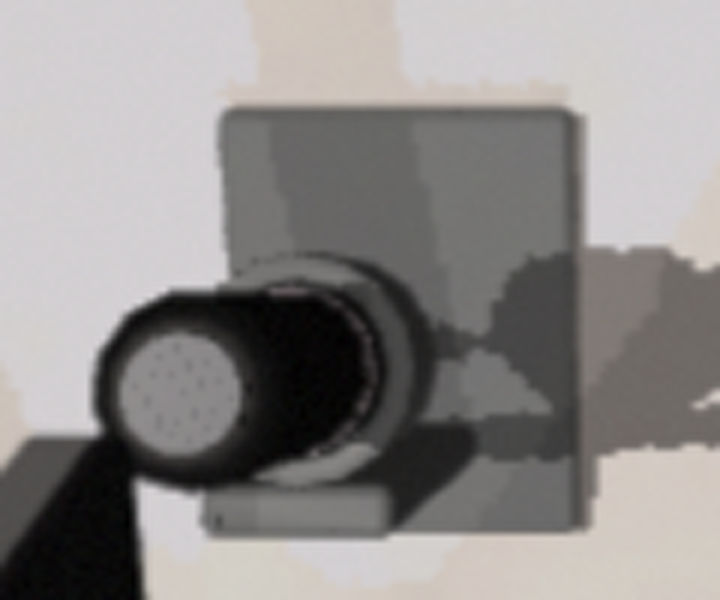

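View pics/s9c.png

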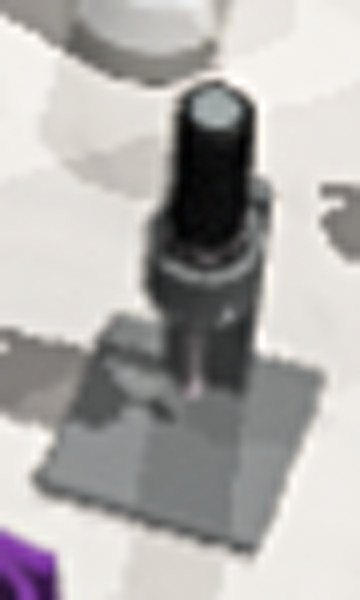

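Run:
```python
from h import *
np.set_printoptions(precision=4,suppress=True)
w=np.load("w9.npy",allow_pickle=True).item();s=np.load("s9.npy",allow_pickle=True).item();t=np.load("t9.npy",allow_pickle=True).item()
tp=[(w,(240,235.5)),(s,(441.9,218.25)),(t,(456.1,227))]
X=tri(tp);print("top",X,[ (proj(p,X)[0]-px) for p,px in tp]); print("pairs",tri(tp[:2]),tri(tp[::2]),tri(tp[1:]))
a=lambda x,y:(210+x/6,170+y/6)
f=[onz(w,a(*c),.006) for c in [(222,108),(575,108),(582,528)]]; print("foot",f, np.linalg.norm(f[0]-f[1]),np.linalg.norm(f[2]-f[1]),np.arctan2(*(f[2]-f[1])[[1,0]]))
print("cup",onz(w,a(325,367),.124))
for q in [w,]:
  for n in ("probe","stand"): print(n,[(r["pixel"],r["score"]) for r in env.mark_of(q,n)])
```

```text
top [ 0.4457 -0.3444  0.197 ] [array([-2.66, -1.86]), array([ 0.1225, -0.3337]), array([-0.8531, -0.2913])]
pairs [ 0.4488 -0.3435  0.1936] [ 0.4434 -0.3413  0.2071] [ 0.4443 -0.3455  0.1976]
foot [array([ 0.459 , -0.3827,  0.006 ]), array([ 0.4559, -0.2999,  0.006 ]), array([ 0.5645, -0.2956,  0.006 ])] 0.08286354863515756 0.10865404552271939 0.03958171772096401
cup [ 0.4736 -0.337   0.124 ]
probe [([263.0, 230.9], 0.76)]
stand [([278.3, 202.9], 0.85), ([218.8, 296.6], 0.85), ([282.0, 46.4], 0.6)]
```

```bash
cat >> h.py <<'E'
ps=.04; AX=np.array([-np.sin(.35)*np.cos(ps),-np.sin(.35)*np.sin(ps),np.cos(.35)])
TOP=np.array([.448,-.3425,.194]); ORG=TOP-.1*AX
def Rlean():
    y=-AX; z=np.array([-np.sin(ps),np.cos(ps),0]); return np.column_stack([np.cross(y,z),y,z])
E
python3 - <<'E'
from h import *
R=Rlean();print(ORG)
rel(ORG+(.07+.155+.09)*AX,R)
E
```

```text
[ 0.48226235 -0.34112877  0.10006273]
shift [-47.7, 51.7, -65.2] rot [-0.001, 0.002, -0.35]
```

```bash
python3 -m jog '[[-1,-12,8,-16,0,0,-0.09],[-1,-24,20,-32,0,0,-0.18],[-1,-36,36,-49,0,0,-0.27],[-1,-48,52,-65,0,0,-0.35],[-1,-48,52,-65,0,0,-0.35],[-1,-48,52,-65,0,0,-0.35]]'
python3 - <<'E'
from h import *
q=env.snapshot("wrist"); save(q,"w10");np.save("w10.npy",q,allow_pickle=True)
print(proj(q,[TOP,ORG+.07*AX,ORG+.026*AX]))
rel(ORG+(.07+.155)*AX,Rlean())
E
```

```text
t: 17.02
tcp_pos: [0.3742, -0.3457, 0.3964]
orientation: [[0.939, 0.342, -0.041], [0.038, 0.014, 0.999], [0.343, -0.939, -0.0]]
ft_force: [-0.2, -0.7, 0.7]
finger_gap: 0.0854
[[322.92308679 218.99417323]
 [322.83864838 204.98917663]
 [322.74765901 189.91960755]]
shift [-0.4, 90.5, 0.3] rot [0.0, 0.002, 0.0]
```

View pics/w10.png

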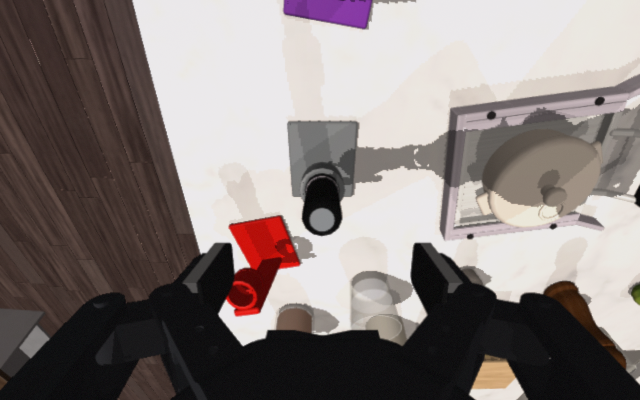

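```bash
python3 -m jog '[[-1,0,22,-0.5,0,0,0],[-1,0,45,-1,0,0,0],[-1,0,68,-1,0,0,0],[-1,0,90,-1,0,0,0],[-1,0,90,-1,0,0,0],[1,0,90,-1,0,0,0],[1,0,90,-1,0,0,0],[1,0,90,-1,0,0,0]]' 50; python3 -m jog '[[1,0,0,0,0,0,0],[1,0,0,0,0,0,0]]'
python3 - <<'E'
from h import *
q=env.snapshot("wrist"); save(q,"w11")
E
```

```text
t: 18.08
tcp_pos: [0.4047, -0.3461, 0.3121]
orientation: [[0.938, 0.344, -0.04], [0.038, 0.013, 0.999], [0.344, -0.939, -0.001]]
ft_force: [-0.3, -0.2, 0.1]
finger_gap: 0.0317
t: 18.32
tcp_pos: [0.4046, -0.3461, 0.312]
orientation: [[0.938, 0.344, -0.04], [0.038, 0.013, 0.999], [0.344, -0.939, -0.001]]
ft_force: [-2.1, 1.3, 6.1]
finger_gap: 0.0271
```

View pics/w11.png

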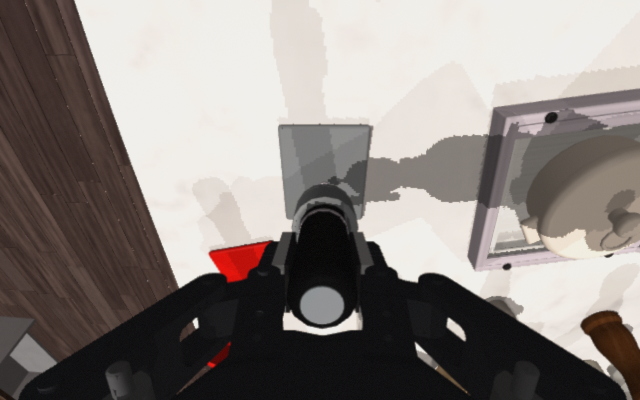

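```bash
python3 -m jog '[[1,0,-6,0,0,0,0],[1,0,-18,0,0,0,0],[1,0,-32,0,0,0,0],[1,0,-48,0,0,0,0],[1,0,-66,0,0,0,0],[1,0,-86,0,0,0,0],[1,0,-108,0,0,0,0],[1,0,-130,0,0,0,0]]'; python3 -m jog '[[1,0,0,0,0,0,0],[1,0,0,0,0,0,0]]'
python3 - <<'E'
from h import *
q=env.snapshot("wrist"); save(q,"w12")
s=env.snapshot("scene"); save(s,"s12",(330,100,530,290),3)
rel([.46,-.2,.45],Rdown(-.04,1)); rel([.539,-.049,.45],Rdown(-.04,1))
E
```

```text
t: 19.38
tcp_pos: [0.3595, -0.3476, 0.4348]
orientation: [[0.939, 0.343, -0.04], [0.038, 0.013, 0.999], [0.343, -0.939, -0.001]]
ft_force: [0.6, 0.1, -0.3]
finger_gap: 0.0265
t: 19.62
tcp_pos: [0.3599, -0.3476, 0.4329]
orientation: [[0.939, 0.342, -0.04], [0.037, 0.014, 0.999], [0.343, -0.939, 0.0]]
ft_force: [0.3, -0.3, -1.0]
finger_gap: 0.0268
shift [105.5, 19.7, 143.3] rot [-0.001, 0.0, 0.349]
shift [185.4, 49.0, 291.0] rot [-0.001, 0.0, 0.349]
```

View pics/w12.png

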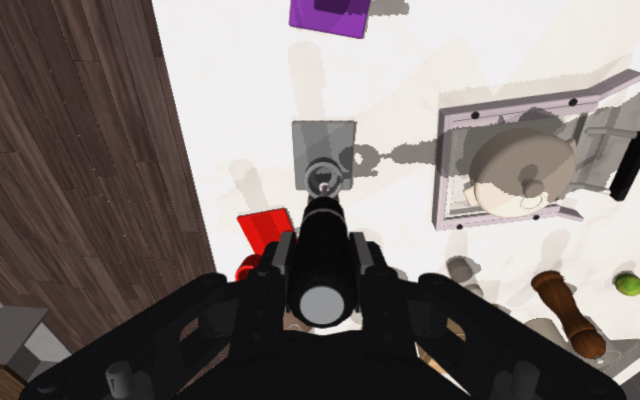

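View pics/s12.png

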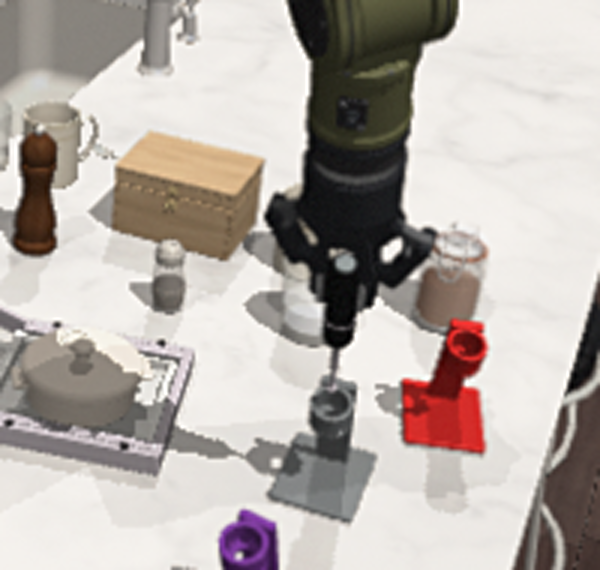

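```bash
python3 -m jog '[[1,7,-19,0,0,0,0],[1,14,-38,0,0,0,0.04],[1,25,-34,20,0,0,0.1],[1,40,-28,45,0,0,0.16],[1,56,-22,70,0,0,0.22],[1,72,-16,95,0,0,0.28],[1,88,-10,121,0,0,0.33],[1,103,-4,146,0,0,0.349]]'
python3 - <<'E'
from h import *
rel([.539,-.049,.44],Rdown(-.04,1))
E
```

```text
t: 20.72
tcp_pos: [0.4505, -0.1969, 0.4712]
orientation: [[0.999, -0.001, -0.041], [0.041, 0.001, 0.999], [-0.001, -1.0, 0.001]]
ft_force: [0.2, -0.8, -1.3]
finger_gap: 0.0267
shift [94.5, 31.3, 144.1] rot [-0.001, 0.001, -0.001]
```

```bash
python3 -m jog '[[1,10,4,16,0,0,0],[1,24,10,36,0,0,0],[1,38,18,58,0,0,0],[1,52,26,80,0,0,0],[1,66,36,102,0,0,0],[1,80,46,123,0,0,0],[1,90,56,138,0,0,0],[1,94,61,144,0,0,0]]'; python3 -m jog '[[1,0,0,0,0,0,0],[1,0,0,0,0,0,0],[1,0,0,0,0,0,0]]'
python3 - <<'E'
from h import *
for c in ("wrist","scene","top"):
    q=env.snapshot(c); np.save("h_%s.npy"%c,q,allow_pickle=True); save(q,"h_"+c)
    for n in ("spot","probe_foot","probe"): print(c,n,[(np.round(r["pixel"],1).tolist(),round(r["score"],2)) for r in env.mark_of(q,n)])
save(np.load("h_scene.npy",allow_pickle=True).item(),"h_scenec",(280,80,450,260),4)
E
```

```text
t: 21.72
tcp_pos: [0.538, -0.0495, 0.4101]
orientation: [[0.999, -0.001, -0.041], [0.041, 0.0, 0.999], [-0.001, -1.0, 0.0]]
ft_force: [-0.4, 0.2, -0.8]
finger_gap: 0.0262
t: 22.1
tcp_pos: [0.5376, -0.0509, 0.412]
orientation: [[0.999, 0.002, -0.039], [0.039, -0.0, 0.999], [0.002, -1.0, -0.0]]
ft_force: [0.9, 0.6, 0.2]
finger_gap: 0.027
wrist spot [([320.1, 172.3], 0.69), ([323.6, 216.3], 0.55)]
wrist probe_foot [([324.0, 187.6], 0.51)]
wrist probe [([321.2, 217.2], 0.98)]
scene spot [([355.9, 210.3], 0.7)]
scene probe_foot [([432.2, 208.9], 0.29)]
scene probe [([357.1, 177.5], 0.63)]
top spot [([346.0, 204.3], 0.37)]
top probe_foot []
top probe []
```

View pics/h_wrist.png

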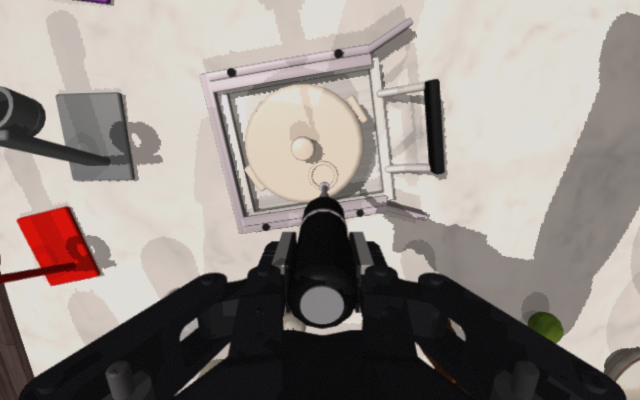

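View pics/h_scenec.png

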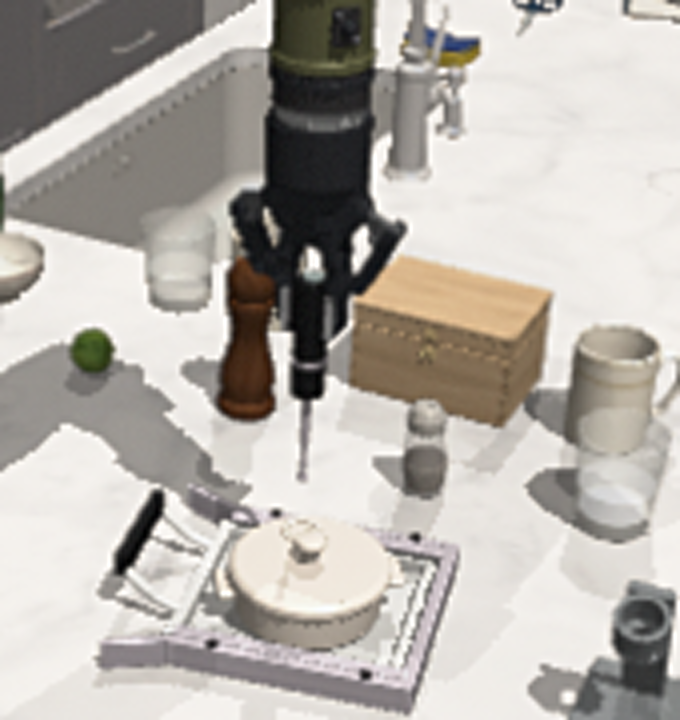

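View pics/h_top.png

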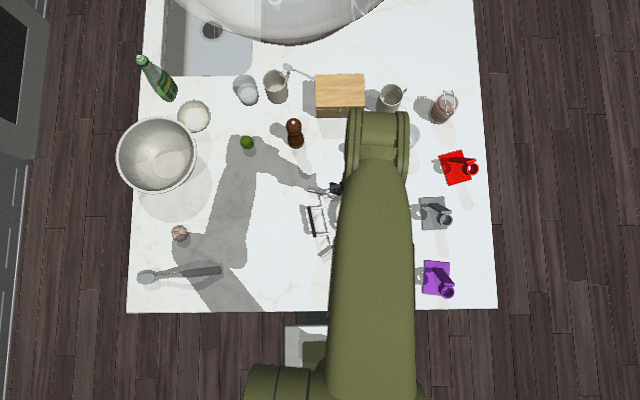

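Run:
```python
from h import *
p=np.load("h_wrist.npy",allow_pickle=True).item(); save(p,"hwc",(270,130,380,330),4)
```

```text
(no output)
```

View pics/hwc.png

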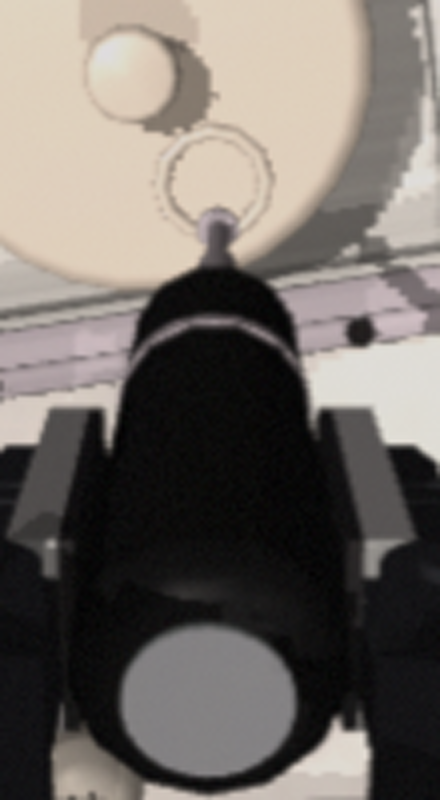

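Run:
```python
from h import *
np.set_printoptions(precision=4,suppress=True)
w=np.load("h_wrist.npy",allow_pickle=True).item();s=np.load("h_scene.npy",allow_pickle=True).item()
T=tri([(w,(322,305)),(s,(358.25,148))]);F=tri([(w,(324.25,185.5)),(s,(355.75,199.5))])
print(T,F,T-F,np.linalg.norm(T-F))
G=np.array([.5375,-.0507,.412-.155])
for name,tx,ty in [("vert",0,0)]:
    for z in (.03,-.07,-.149): print(z,proj(w,G+[0,0,z])[0],proj(s,G+[0,0,z])[0])
o=env.observe();print(o["tcp_pos"])
# ring
c=lambda x,y:(270+x/4,130+y/4)
print("ring",onz(w,c(213,180),.058),"knob",onz(w,c(130,72),.0765))
print("ring scene",onz(s,(355.9,210.3),.058), proj(s,[.539,-.049,.058]))
```

```text
[ 0.5375 -0.0514  0.2878] [ 0.5388 -0.05    0.1059] [-0.0013 -0.0015  0.1819] 0.18191912372105568
0.03 [323.4493 304.1983] [357.9337 148.2197]
-0.07 [322.9193 213.155 ] [356.5732 177.6347]
-0.149 [322.7548 185.0794] [355.556  199.2175]
[ 0.5377 -0.0503  0.4114]
ring [ 0.5386 -0.05    0.058 ] knob [ 0.5076 -0.0723  0.0765]
ring scene [ 0.5485 -0.0488  0.058 ] [[354.6683 211.793 ]]
```

```bash
cat > ft.py <<'E'
from h import *
f=[];z=[]
for i in range(8):
    env.snapshot("wrist");o=env.observe();f.append(o["ft_force"]);z.append(o["tcp_pos"])
print("F",np.mean(f,0).round(2),"sd",np.std(f,0).round(2),"pos",np.mean(z,0).round(4),o["t"])
E
python3 ft.py; python3 -m jog '[[1,0,10,0,0,0,0],[1,0,22,0,0,0,0],[1,0,34,0,0,0,0],[1,0,42,0,0,0,0],[1,0,46,0,0,0,0],[1,0,46,0,0,0,0],[1,0,46,0,0,0,0]]'; python3 ft.py
python3 - <<'E'
from h import *
s=env.snapshot("scene"); save(s,"s14",(310,130,390,240),7)
s=env.snapshot("wrist"); save(s,"w14",(270,100,380,230),5)
E
```

```text
F [-0.11 -0.11 -0.64] sd [0.48 0.28 0.27] pos [ 0.5377 -0.0503  0.4114] 23.1
t: 23.98
tcp_pos: [0.538, -0.0503, 0.3658]
orientation: [[0.999, 0.002, -0.04], [0.04, -0.0, 0.999], [0.002, -1.0, -0.0]]
ft_force: [0.4, 0.0, -0.6]
finger_gap: 0.0264
F [ 0.2  -0.09 -0.72] sd [0.48 0.39 0.47] pos [ 0.5379 -0.0503  0.3658] 24.375
```

View pics/s14.png

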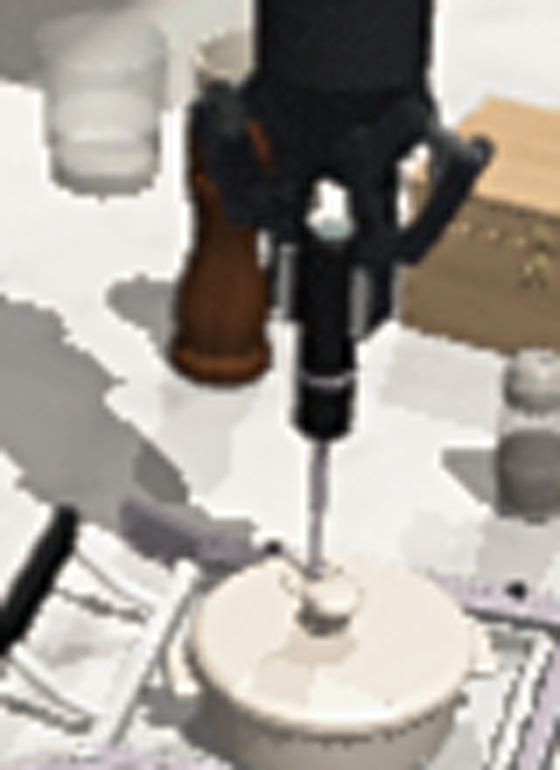

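View pics/w14.png

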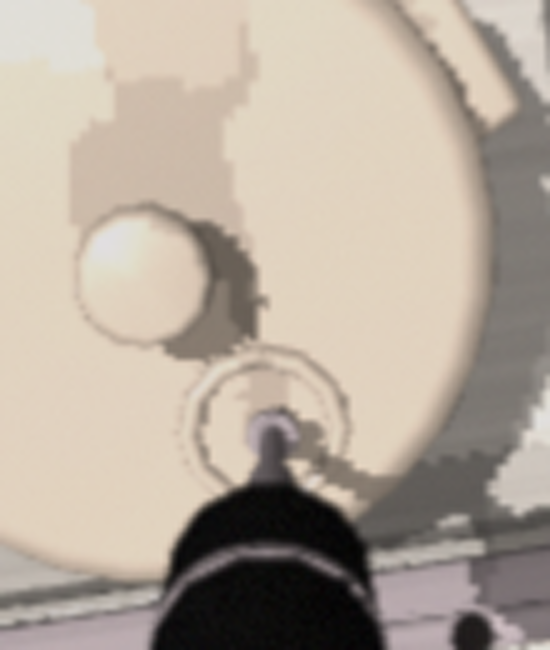

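```bash
python3 -m jog '[[1,0,2,0,0,0,0],[1,0,4,0,0,0,0],[1,0,6,0,0,0,0],[1,0,6,0,0,0,0]]'; python3 ft.py; python3 -m jog '[[1,0,2,0,0,0,0],[1,0,4,0,0,0,0],[1,0,4,0,0,0,0]]'; python3 ft.py
```

```text
t: 24.98
tcp_pos: [0.5378, -0.0503, 0.3593]
orientation: [[0.999, 0.001, -0.04], [0.04, 0.0, 0.999], [0.001, -1.0, 0.0]]
ft_force: [0.0, 0.8, -0.4]
finger_gap: 0.0268
F [-0.18 -0.   -0.34] sd [0.58 0.47 0.34] pos [ 0.5378 -0.0503  0.3595] 25.375
t: 25.75
tcp_pos: [0.5378, -0.0503, 0.3555]
orientation: [[0.999, 0.001, -0.04], [0.04, 0.0, 0.999], [0.001, -1.0, 0.0]]
ft_force: [-0.2, -0.0, 1.4]
finger_gap: 0.0268
F [-0.35 -0.03  1.29] sd [0.3  0.33 0.37] pos [ 0.5378 -0.0503  0.3556] 26.15
```

```bash
python3 -m jog '[[1,0,2,0,0,0,0],[1,0,2,0,0,0,0],[1,0,2,0,0,0,0]]'; python3 ft.py;  python3 - <<'E'
from h import *
s=env.snapshot("scene"); save(s,"s15",(310,130,390,240),7);np.save("s15.npy",s,allow_pickle=True)
s=env.snapshot("wrist"); save(s,"w15",(250,80,410,340),3);np.save("w15.npy",s,allow_pickle=True); save(s,"w15f")
t=env.snapshot("top"); save(t,"t15",(280,150,480,250),3.5)
E
```

```text
t: 26.52
tcp_pos: [0.5379, -0.0503, 0.3535]
orientation: [[0.999, 0.001, -0.04], [0.04, 0.0, 0.999], [0.001, -1.0, 0.0]]
ft_force: [0.3, 0.5, 1.5]
finger_gap: 0.0266
F [-0.06  0.11  2.3 ] sd [0.5  0.33 0.37] pos [ 0.5378 -0.0503  0.3535] 26.925
```

View pics/s15.png

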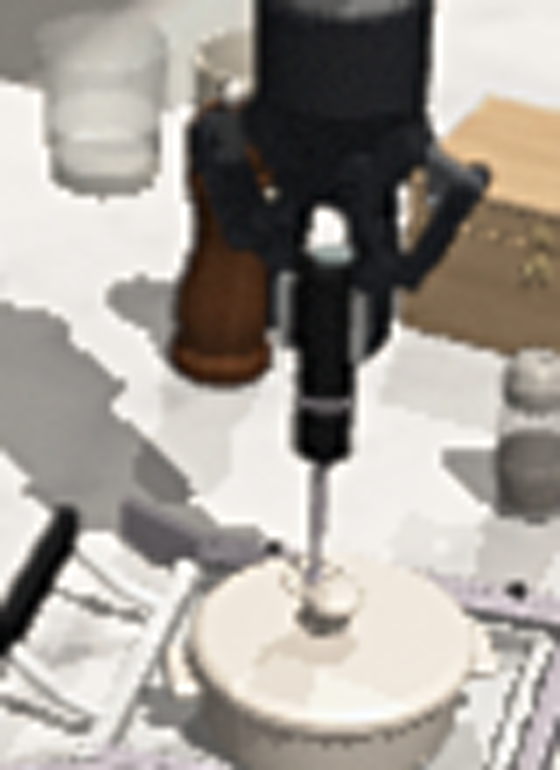

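View pics/w15.png

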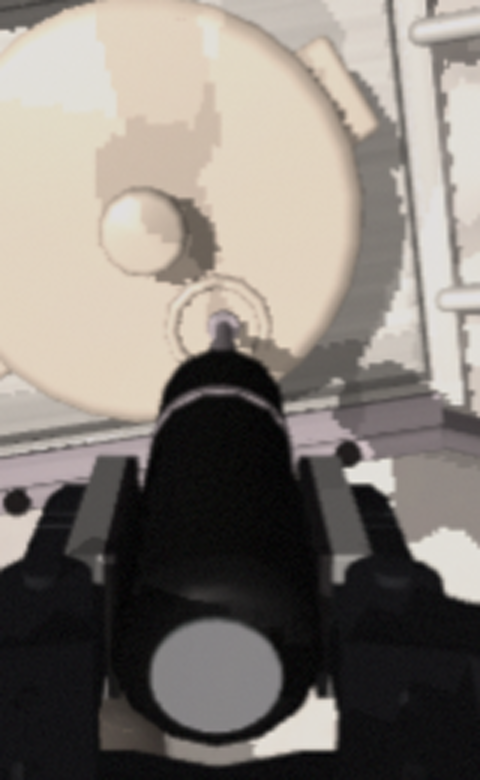

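View pics/w15f.png

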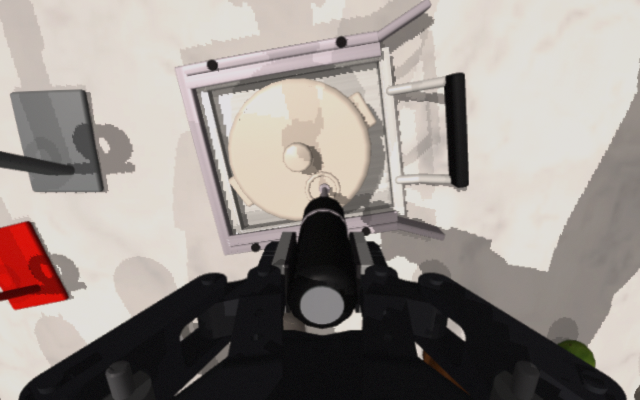

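Run:
```python
from h import *
print(env.hand_in()); o=env.observe(); print(o["t"],o["ft_force"],o["finger_gap"])
```

```text
the job is handed in; nothing more can be done
None
the job is handed in; nothing more can be done
```

I handed the job in at about 27 s of the 58 s limit; no verdict came back, so what follows rests on my own last checks.

- **Tray:** I gripped its handle, lined it up with the cradle and slid it in until it met the stop bar, where the push force rose from 14 to 39 N. The camera fit afterwards put it within a few mm of home. The dish was still upright on the tray, with its knob about 4 mm from the tray's middle.
- **Probe:** I drew it out of the grey stand along its own axis, set it upright and lowered it into the ring on the lid. The foot looked to be within 2–3 mm of the ring's middle, and the lean was about 0.01 rad.
- **Press:** It is about 3.0 N above the unloaded reading, so the tip should be in by about 7.4 mm. I read this from the force and the lowering distance, because the tip's travel cannot be measured directly.
- **Bystanders:** Those I could see looked undisturbed; I did not measure them.

Two measurements disagreed:
- **Stop bar:** The cradle fit was off by 2–3 pixels there, so I trusted the contact force instead.
- **Ring position:** The network placed the ring about 10 mm away in the scene view. I used my own wrist-camera measurements, which agreed with each other to about 1 mm.

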